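# Refit the washer's drain-pump filter plug

### The arm

A 6-joint arm with a two-finger parallel gripper is mounted at the origin on the work surface. World frame = base frame: x ahead of the robot, y to its left, z up, the work surface at z = 0. Lengths are in mm, angles in degrees, forces in N, time in s.
With the tool pointing down it reaches from about 350 to 850 mm from the base axis. Payload 8.1 kg.
Tool frame: the origin (TCP) lies between the finger pads; the fingertips stand 22 mm ahead of it and the grasp point (between the pads) lies 3 mm ahead of it; z points along the fingers, y is the direction in which the jaws open and shut (so a half turn about z gives the same grasp; the last joint's range is limited). The gripper opens to 85 mm and grips with 20 to 120 N. Pads are 22 mm wide; open, the fingers measure 114 mm over their backs; the gripper's body (76 mm by 85 mm) begins 54 mm behind the grasp point. The pads swing forward as they close: fully open they stand 13 mm farther back than shut.
Start: joints at [-70.955, 7.471, 85.268, -0, 87.261, -4.893], TCP at [243.47, -548.386, 253.292] pointing down, gripper open.
Joint ranges: [-169.43, 169.43], [-51.17, 129.36], [1.28, 143.12], [-76.62, 256.62], [0, 156.53], [-152.29, 152.29]. Speed limits (degrees/s): [136.94, 136.94, 159.86, 180, 180, 180].

### API

Orientations are given as [roll, pitch, yaw] about the fixed x, y, z axes, in that order (R = Rz(yaw) Ry(pitch) Rx(roll)).
In Python, from bench import r gives the robot as it stands.
- The arm moves only by the tool drive_tool, never from a script. Its argument "moves" is a list of rows, each a list of 2 entries, a list of its own where there are three numbers: the shift along the world's x, y, z in mm, then the turn about the world's z in degrees. A call has exactly 8 rows; each row is the pose to reach, as a shift and turn from the pose commanded when the call began; what a row does not reach only later rows make up. A row lasts 1/12 s, in which the tool goes at most 41.7 mm and 7.16 degrees, less where a joint would pass 70% of its speed; a pose out of reach is approached as far as the arm can. A call with a gripper value outside its range is refused whole. "fingers" is the finger opening in mm, from 0 to 85.4, set as the call begins (left out, the last holds). The fingers move at their own pace and stop on an object; "squeeze" is the grip in N (left out, the last holds). Time passes only in rows, so rows that repeat a pose let the fingers close, or fill a call up. It gives the time, the measured TCP pose, the force and the opening at its end, in the units of the state.
- r.sense(): the state, without advancing time (a new reading comes with each control period).
- r.snapshot(name): name is "scene" or "side" or "wrist"; returns a dict with "pixels" (420x560x3 uint8, red, green, blue), "camera_matrix" (3x3 intrinsics, pixels), "xyz" and "orientation" of the camera in the world. Camera axes: x right, y down, z forward; pixel columns grow to the right and rows downward; lengths in mm; the calibration is good to about 2 mm. The wrist camera is an equidistant fisheye: a pixel r from the principal point sees the ray r / f radians off the axis. A picture is of the moment at which its call begins. There is no depth.
- r.hand_in(): hands the job in, once; it reports no verdict.
The state is a dict: "time": time; "joint_pos": joint angles; "qd": joint speeds; "joint_efforts": joint torques, N m; "tool_pos": TCP position; "tcp_rot": TCP orientation; "ft_force": force on the tool from outside, world axes, zero at the start; "wrist_torque": the same for the moment, N m; "finger_gap": finger opening in mm.
Only numpy, scipy, OpenCV 4.12 (cv2) and the standard library are available. Lean on these libraries where they do the work, as an engineer would, in place of code of your own. Each camera call takes 0.05 s, during which the arm holds its last target.

### The job

Take the blue filter plug out of its rinsing cup and screw it fully home in the drain pump's upright mouth, closing it, and let go. Started forward its thread tends to jam, so set it in the mouth, press lightly and feel for the start by turning it backward (counter-clockwise from above) until it drops a step, then turn it forward until it is just snug on its seal. Never force it, and leave the other things on the counter alone.

Things in the scene. Friction and masses are not known exactly. Their poses are not given: they have to be found in the camera images.
- plug: Blue filter plug, 78 mm tall, about 90 g. Origin: centre of the underside of its round flange (68 mm across, z 0 to 6 mm); z up its axis. Below hangs the white strainer, 40 mm diameter to z -30 mm, then tapering to 26 mm at z -44 mm. At the start it stands upright and loose, its flange on the rim of the cup.
- plug_grip (a point): On the plug's axis, 27 mm above its origin: where to grip. The blue grip bar on the flange is 50 mm long along the plug's x and 16 mm wide along y, from z 6 to 34 mm above the plug's origin.
- plug_lug (a point): Outer end of one of the plug's three white thread lugs, the one along the plug's +x; 27 mm from the axis, 13.5 mm below the plug's origin. The others follow every 120 degrees. Each is 10 mm wide and 5 mm tall (z -16 to -11 mm from the plug's origin).
- pump: Grey drain pump, fixed, mouth up, 85 mm tall; origin at the centre of its underside. Foot 110 x 110 mm, neck 72 mm outside and 59 mm bore, deep enough for the plug; pipe stubs reach 75 mm from the axis below 40 mm height. Its yaw tells nothing of where the thread starts: that differs each time and must be felt.
- mouth (a point): Centre of the pump's round mouth, level with the rigid rim, 85 mm above the counter, z up. How the plug's flange sits above this point: lugs on top of a thread rib 14 mm; on top of the blunt stops between them 17 mm; dropped through the entry gaps onto the free seal 3.5 mm (a step of 10.5 mm or more); screwed home 0.5 to 1.5 mm.
- bore (a point): On the mouth's axis 10 mm below the rim, amid the three-start right-hand thread (clockwise from above tightens; 44 mm clear inside). Every 120 degrees, going clockwise: a 40 degree entry gap, a 70 degree rib, a 10 degree blunt stop. On the ribs, clockwise jams on the stops; counter-clockwise finds the gaps within 110 degrees. Lugs fit a gap over about 14 degrees; beyond is a stop.
- seal (a joint): Black sprung seal ring on the rim, 71 mm outside, top 3.5 mm above the rim when free. Value: how far it is pressed in, m; 0 free, 0.003 bottomed (2 to 6 N). From the drop the plug turns clockwise loosely for 20 to 40 degrees, is then drawn down 0.08 mm per degree (0.1 N m or less) and comes up hard after 60 to 85 in all: stop by 0.3 N m, it holds by friction. Home reads over 0.002.
- cup: White rinsing cup, fixed, 60 mm tall, 65 mm across the mouth; origin at the centre of its underside. The plug stands loose in it.
- detergent: Blue bottle with an orange cap, 84 mm diameter, 210 mm tall; origin at the centre of its underside. Bystander.
- softener: White bottle, 72 mm diameter, 190 mm tall; origin at the centre of its underside. Bystander.
- screwdriver: Screwdriver lying on the counter between robot and pump; its x runs along it. Bystander.
- hatch: White filter hatch cover, 90 x 120 x 6 mm with a small clip, lying flat; origin under its centre. Bystander.
- brush: Brush lying on the counter beyond the pump. Bystander.
- dish: White bowl, 100 mm across, 30 mm tall; origin under its centre. Bystander.
- peg_bin: Clear open bin of clothes pegs, 140 x 180 x 90 mm; origin under its centre. Bystander.
Not all that is in view belongs to the job. Of the things like the plug, leave any that is turquoise; of the rest the smaller one is meant. Leave any red look-alike of the cup alone.

How it is judged:
By the outcome, as a careful person would: the job done as asked, in the order asked, and still so for the second after the job is handed in, with the robot touching nothing.
It also fails if it takes over 72 s, if anything falls off the work surface, if the arm or the gripper's body presses on something with over 40 N, if the wrist force passes 120 N, or if a joint passes its speed limit or range.

## Working session

There is one attempt and no reset: what is moved stays moved. The work goes in short steps, Python scripts to look and compute and a tool call to move; the robot and the scene stay as the last step left them, time stands still between calls to the robot, and variables do not carry over. Pictures are saved under pics/ and viewed, and the job is handed in when it is done.

Besides the shell and the picture viewer there is one more tool, called after ">>>" as name(argument=value, ...) on one line, values as JSON. drive_tool: Moves the arm, as the interface text tells. Its arguments: {"type":"object","properties":{"moves":{"type":"array","items":{"type":"array"}},"fingers":{"type":"number"},"squeeze":{"type":"number"}},"required":["moves"]}

```bash
mkdir -p pics; ls; cat > h.py <<'E'
import numpy as np, cv2, json
from bench import r
from scipy.spatial.transform import Rotation as R
def snap(n,f):
    s=r.snapshot(n); cv2.imwrite('pics/'+f+'.png',cv2.cvtColor(s['pixels'],cv2.COLOR_RGB2BGR))
    np.savez('pics/'+f+'.npz',K=s['camera_matrix'],xyz=s['xyz'],o=s['orientation']); return s
def load(f): return np.load('pics/'+f+'.npz')
def crop(f,x0,y0,x1,y1,k,out):
    im=cv2.imread('pics/'+f+'.png')[y0:y1,x0:x1]; cv2.imwrite('pics/'+out+'.png',cv2.resize(im,None,fx=k,fy=k,interpolation=cv2.INTER_CUBIC))
def ray(f,u,v,fish=False):
    d=load(f);K=d['K'];o=d['o']
    M=R.from_euler('xyz',o,degrees=True).as_matrix() if o.shape==(3,) else o
    x=(u-K[0,2])/K[0,0];y=(v-K[1,2])/K[1,1]
    if fish:
        t=np.hypot(x,y); c=np.array([np.sin(t)*x/max(t,1e-9),np.sin(t)*y/max(t,1e-9),np.cos(t)])
    else: c=np.array([x,y,1.])
    return d['xyz'],M@c
def atz(f,u,v,z,fish=False):
    p,d=ray(f,u,v,fish); return p+d*(z-p[2])/d[2]
def proj(f,P,fish=False):
    d=load(f);K=d['K'];o=d['o']
    M=R.from_euler('xyz',o,degrees=True).as_matrix() if o.shape==(3,) else o
    c=M.T@(np.array(P,float)-d['xyz'])
    if fish:
        h=np.hypot(c[0],c[1]);t=np.arctan2(h,c[2]);x,y=c[0]/h*t,c[1]/h*t
    else: x,y=c[0]/c[2],c[1]/c[2]
    return np.array([K[0,0]*x+K[0,2],K[1,1]*y+K[1,2]])
E
python3 - <<'E'
from h import *
for n in ['scene','side','wrist']:
    s=snap(n,n+'0'); print(n,s['camera_matrix'],s['xyz'],s['orientation'])
print(r.sense())
E
```

```text
pics
scene [[414.00435012   0.         278.15183967]
 [  0.         414.00435012 210.68961742]
 [  0.           0.           1.        ]] [1085.88478757  516.4128434  1027.86539049] [-141.87322894    0.81333649  131.65989795]
side [[486.99833189   0.         277.92639097]
 [  0.         486.99833189 207.20053605]
 [  0.           0.           1.        ]] [-42.13110014 740.00536045 970.96081332] [-134.110919     -1.18618096 -140.58691602]
wrist [[325.1922621    0.         284.44730847]
 [  0.         325.1922621  211.47022562]
 [  0.           0.           1.        ]] [ 303.81846912 -522.28652373  373.37479447] [ 1.64727567e+02  1.27959096e-01 -6.61210212e+01]
{'time': 0.15, 'joint_pos': array([-7.09551893e+01,  7.50740185e+00,  8.53180406e+01, -1.54140956e-04,
        8.72592303e+01, -4.89178229e+00]), 'qd': array([-0.04796692, -0.10397564, -0.2110592 , -0.02786564,  0.09952427,
       -0.02003875]), 'joint_efforts': array([ 1.84671466e-03, -5.70062399e+01, -5.01158273e+01, -1.04310732e-04,
        9.62420338e-03,  7.23565267e-05]), 'tool_pos': array([ 243.33558681, -548.0020771 ,  252.43242324]), 'tcp_rot': array([-1.79915622e+02, -7.06699757e-03,  2.39365952e+01]), 'ft_force': array([ 0.6474562 ,  0.04678056, -0.12727872]), 'wrist_torque': array([-0.03157994,  0.01358609, -0.02439952]), 'finger_gap': 85.23343850238675}
```

View pics/scene0.png

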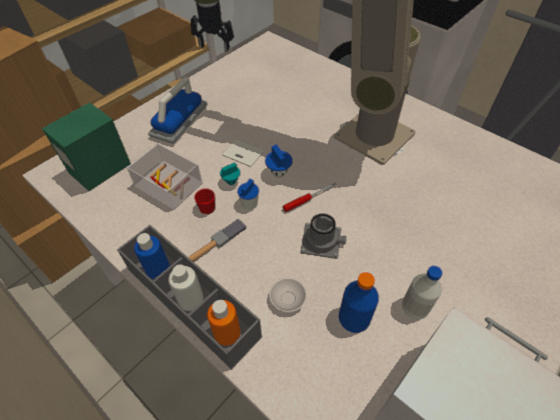

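View pics/side0.png

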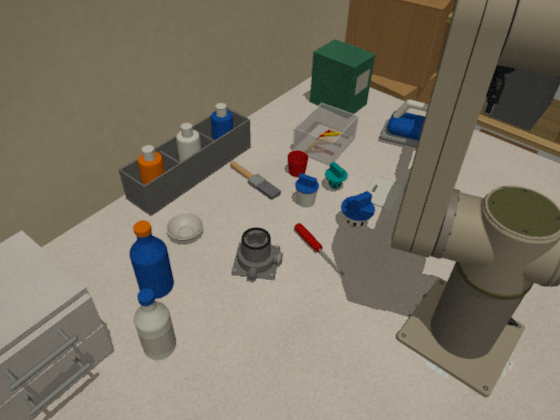

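View pics/wrist0.png

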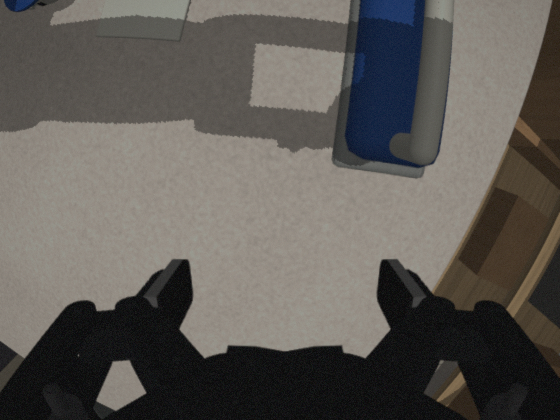

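Candidates for the plug in the scene picture are the blue one in a white cup at (249,190), a bigger blue one at (279,158) and a turquoise one at (230,173). The red cup is at (205,200) and the pump mouth at (322,226). I'll check these in close crops.

```bash
python3 - <<'E'
from h import *
crop('scene0',190,130,350,260,5,'c1'); crop('side0',225,150,395,290,4,'c2')
E
```

```text
(no output)
```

View pics/c1.png

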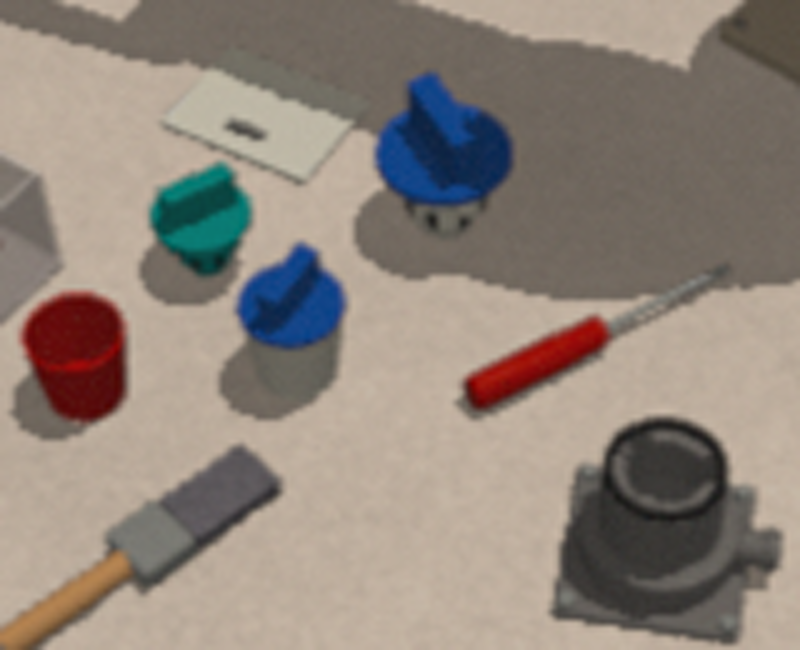

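View pics/c2.png

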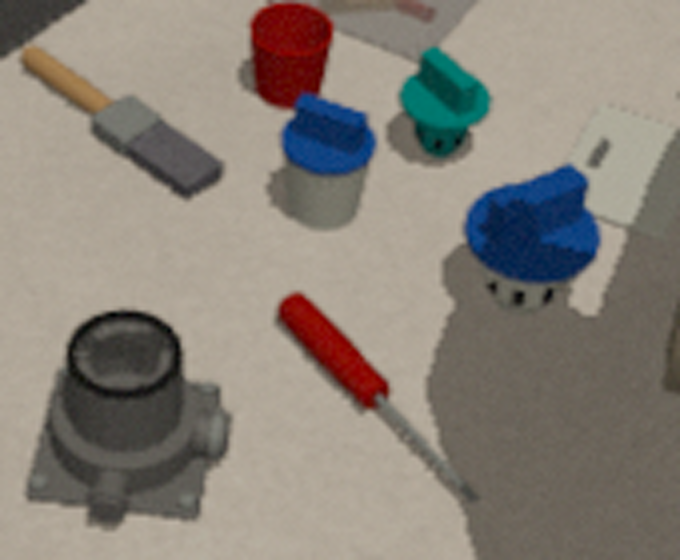

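Chosen is the blue plug in the white cup at (248,190): it is the smaller of the two blues, and not turquoise. The other blue stands loose and is bigger.

```bash
python3 - <<'E'
from h import *
def S(x,y): return 190+x/5,130+y/5
def D(x,y): return 225+x/4,150+y/4
print('plug',atz('scene0',*S(292,304),66),atz('side0',*D(329,143),66))
print('pump',atz('scene0',*S(666,469),88.5),atz('side0',*D(124.5,352),88.5))
for a in [(238,303),(346,303)]: print(atz('scene0',*S(*a),66))
for a in [(605,469),(727,469)]: print(atz('scene0',*S(*a),88.5))
# bar top ends
print('bar',atz('scene0',*S(258,296),94),atz('scene0',*S(305,252),94),atz('side0',*D(308,98),94),atz('side0',*D(362,118),94))
print('big',atz('scene0',*S(445,150),66))
E
```

```text
plug [ 532.8670477  -116.30449711   66.        ] [ 528.64329839 -113.52510738   66.        ]
pump [495.78283449 142.95240742  88.5       ] [493.64087817 143.11969988  88.5       ]
[ 554.09473177 -142.00197276   66.        ]
[510.49417557 -91.76617267  66.        ]
[518.26850623 117.1422449   88.5       ]
[473.32044204 168.73584883  88.5       ]
bar [ 557.78886707 -117.70735726   94.        ] [ 513.71704403 -121.11929543   94.        ] [ 550.47194849 -115.31156693   94.        ] [ 509.32638173 -122.75114467   94.        ]
big [ 371.76922203 -133.51211293   66.        ]
```

```bash
python3 - <<'E'
from h import *
crop('scene0',230,170,270,220,12,'c3'); crop('side0',290,165,330,215,12,'c4')
a=cv2.imread('pics/c3.png');b=cv2.imread('pics/c4.png');cv2.imwrite('pics/c5.png',cv2.resize(np.hstack([a,b]),(800,500)))
E
```

```text
(no output)
```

View pics/c5.png

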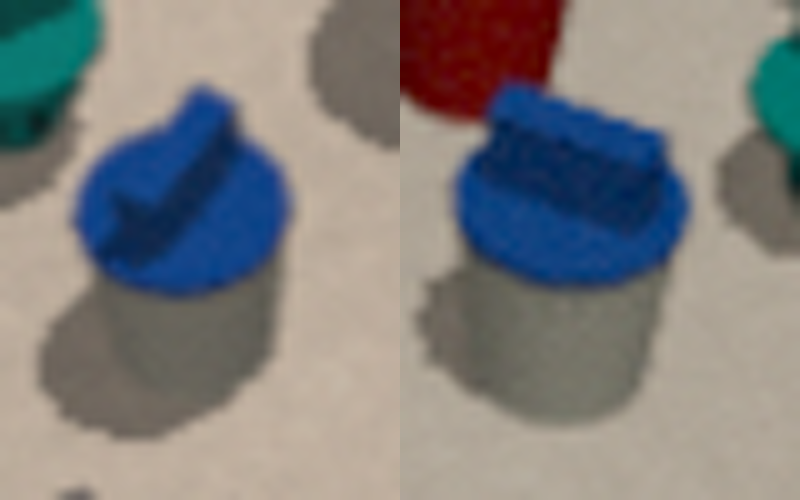

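>>> drive_tool(moves=[[[20, 30, 0], -1], [[40, 60, 0], -3], [[62, 94, 0], -5], [[86, 130, 0], -7], [[110, 166, 0], -9], [[134, 202, 0], -11], [[158, 238, 0], -13], [[182, 274, -5], -16]], fingers=55, squeeze=40)

```text
time: 0.82
tool_pos: [421.8, -279.6, 249.8]
tcp_rot: [179.9, -0.1, 7.8]
ft_force: [0.5, 0.2, 0.7]
finger_gap: 55.1
```

>>> drive_tool(moves=[[[20, 30, -5], 0], [[42, 64, -10], 0], [[62, 94, -15], 0], [[80, 122, -20], 0], [[94, 144, -25], 0], [[102, 156, -30], 0], [[105, 159, -33], 0], [[105, 159, -33], 0]])

```text
time: 1.48
tool_pos: [525.7, -121.3, 214.9]
tcp_rot: [-180.0, 0.1, 8.0]
ft_force: [-0.8, -0.0, 0.4]
finger_gap: 55.1
```

```bash
python3 - <<'E'
from h import *
snap('wrist','w1'); snap('side','s1');s=r.sense(); print(s['tool_pos'],s['tcp_rot'],s['joint_pos'],s['time'])
E
```

```text
[ 525.45315496 -122.89523485  215.93231245] [1.79992840e+02 4.81184481e-02 7.92841714e+00] [-1.85905260e+01 -6.74954992e-01  9.76600293e+01 -2.80977424e-02
  8.30547853e+01  6.34844611e+01] 1.5833
```

View pics/w1.png

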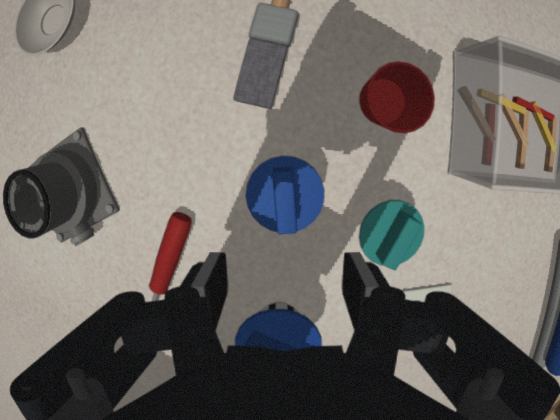

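The wrist view has the plug flange at about (285,194), the big blue plug at (279,335), turquoise at (391,235), the red cup at (397,97) and the pump mouth at (27,203).

```bash
python3 - <<'E'
from h import *
crop('w1',235,145,335,245,6,'c6')
E
```

```text
(no output)
```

View pics/c6.png

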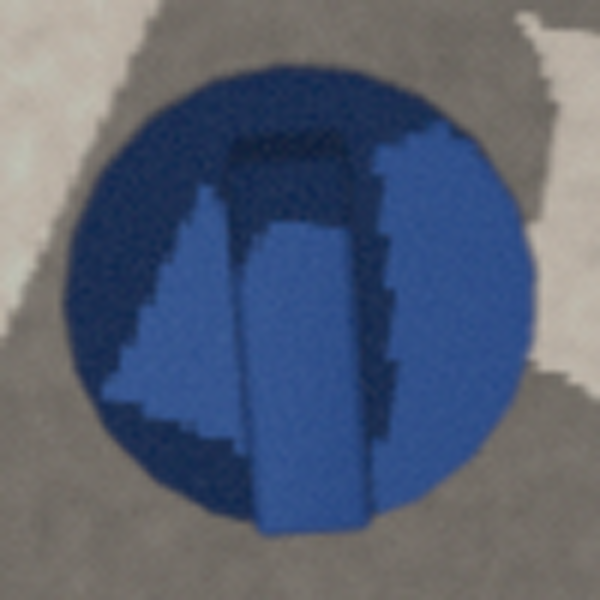

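```bash
python3 - <<'E'
from h import *
def W(x,y): return 235+x/6,145+y/6
f='w1'
for p in [(300,297),(65,297),(535,297),(300,65),(300,528)]: print(atz(f,*W(*p),66,True))
a=atz(f,*W(296,225),94,True);b=atz(f,*W(313,528),94,True);print(a,b,(a+b)/2,np.linalg.norm(a-b),np.degrees(np.arctan2(*(a-b)[[1,0]])))
for p,q in [((240,260),(258,525)),((352,240),(368,515))]:
  a=atz(f,*W(*p),94,True);b=atz(f,*W(*q),94,True);print(np.degrees(np.arctan2(*(a-b)[[1,0]])),(a+b)/2)
print('pump',atz(f,27,203,88.5,True))
print('turq',atz(f,391,233,30,True),'red',atz(f,397,97,60,True))
# side s1 check: project TCP
E
```

```text
[ 532.709209   -121.56904869   66.        ]
[528.12375452 -88.46792278  66.        ]
[ 537.43716175 -154.65299786   66.        ]
[ 565.31649189 -116.98125563   66.        ]
[ 498.49656805 -126.38729718   66.        ]
[ 547.92832002 -118.90883192   94.        ] [ 508.3801879  -126.70736634   94.        ] [ 528.15425396 -122.80809913   94.        ] 40.309699743246 11.155093693843956
11.373926653557684 [ 525.14065126 -116.01851964   94.        ]
11.691959623648728 [ 529.08679021 -129.87373132   94.        ]
pump [496.76311713 134.18941592  88.5       ]
turq [ 500.51954086 -236.66334115   30.        ] red [ 631.73069756 -205.7176043    60.        ]
```

```bash
python3 - <<'E'
from h import *
s=r.sense(); print(s['tool_pos'],s['qd'])
d=load('w1');print(d['xyz'],d['o'])
snap('wrist','w2'); d=load('w2');print(d['xyz'],d['o']);snap('scene','sc2')
s=r.sense(); print(s['tool_pos'],s['qd'],s['tcp_rot'])
a=cv2.imread('pics/w1.png').astype(int);b=cv2.imread('pics/w2.png').astype(int);print(abs(a-b).mean())
print(cv2.phaseCorrelate(a[:,:,1].astype(np.float32)[140:245],b[:,:,1].astype(np.float32)[140:245]))
crop('sc2',190,90,390,240,4,'c7')
E
```

```text
[ 525.45315496 -122.89523485  215.93231245] [-0.89674114 -0.52993626 -0.252872    0.03533564  0.12958785 -0.01474145]
[ 591.45228175 -113.20427195  335.81965612] [ 1.64607593e+02  7.45600303e-02 -8.20099350e+01]
[ 591.07375025 -114.85297495  336.90267599] [ 1.64662070e+02  2.11745892e-02 -8.21306017e+01]
[ 525.5590104  -123.38931607  216.42549832] [-0.23484103 -0.16942738 -0.08163971  0.18326456 -0.11124487  0.15156329] [ 1.79976851e+02 -6.58942822e-03  7.85778454e+00]
4.779128401360544
((-1.2022085782551812, -0.2987388460453104), 0.9849916517489241)
```

View pics/c7.png

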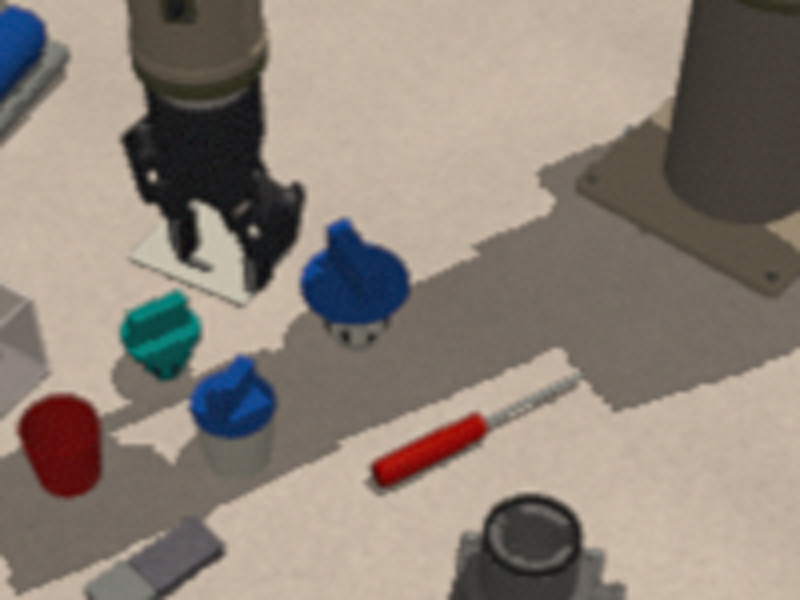

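```bash
python3 - <<'E'
from h import *
s=r.sense(); t=s['tool_pos']; snap('side','s2')
M=R.from_euler('xyz',s['tcp_rot'],degrees=True).as_matrix()
out=[]
for f,(x0,y0,x1,y1) in [('sc2',(210,120,280,172)),('s2',(300,60,400,134))]:
    im=cv2.imread('pics/'+f+'.png')[y0:y1,x0:x1]; k=6; im=cv2.resize(im,None,fx=k,fy=k,interpolation=cv2.INTER_CUBIC)
    for l in [(0,27.5,19),(0,-27.5,19),(0,0,19)]:
        p=proj(f,t+M@np.array(l)); q=((p-[x0,y0]+.5)*k).astype(int); cv2.circle(im,tuple(int(v) for v in q),4,(0,0,255),-1); print(f,p)
    im=cv2.convertScaleAbs(im,alpha=1.6,beta=15)
    cv2.imwrite('pics/d_'+f+'.png',im)
E
```

```text
sc2 [237.41717603 154.05891939]
sc2 [252.96976513 161.52825516]
sc2 [245.12934941 157.76279224]
s2 [318.52913177 141.60328194]
s2 [308.50854773 152.27509403]
s2 [313.58560472 146.86808402]
```

View pics/d_sc2.png

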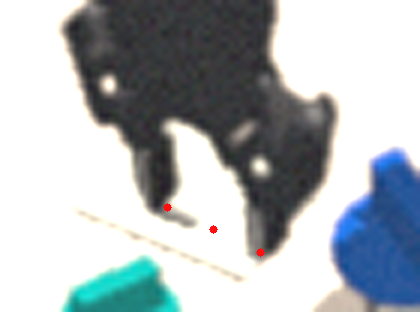

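View pics/d_s2.png

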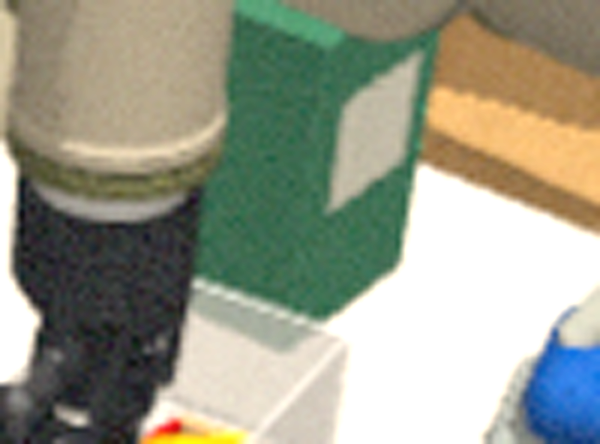

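```bash
python3 - <<'E'
from h import *
th=np.linspace(0,2*np.pi,48,endpoint=False)
rows=[]
for f,fi,(x0,y0,x1,y1) in [('scene0',0,(225,170,275,220)),('side0',0,(282,162,332,212)),('w2',1,(235,145,335,245))]:
    im0=cv2.imread('pics/'+f+'.png')[y0:y1,x0:x1]; k=400/(x1-x0); im0=cv2.resize(im0,None,fx=k,fy=k,interpolation=cv2.INTER_CUBIC)
    o=[]
    for c in [(531,-115.5),(533,-122)]:
        im=im0.copy()
        for a in th:
            p=proj(f,[c[0]+34*np.cos(a),c[1]+34*np.sin(a),63],bool(fi)); q=((p-[x0,y0]+.5)*k).astype(int); cv2.circle(im,(int(q[0]),int(q[1])),2,(0,0,255),-1)
        o.append(im)
    rows.append(np.vstack(o))
cv2.imwrite('pics/ov.png',cv2.resize(np.hstack(rows),(800,533)))
E
```

```text
(no output)
```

View pics/ov.png

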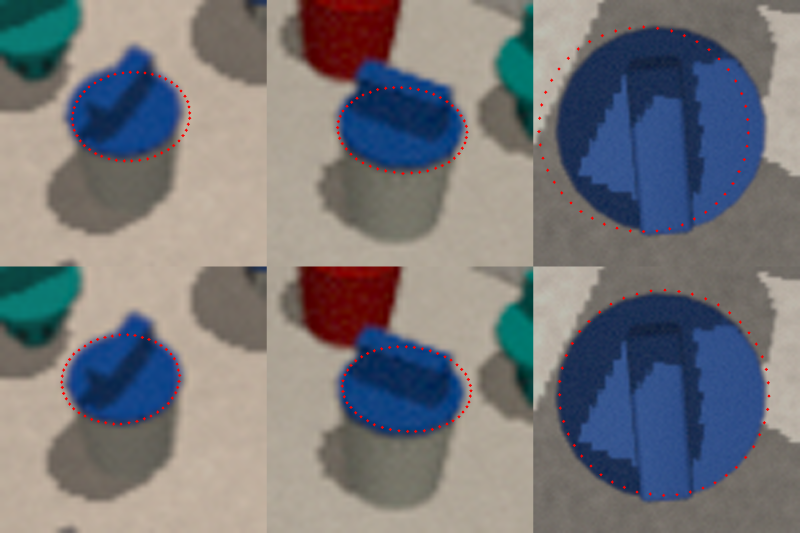

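>>> drive_tool(moves=[[[3, 1, -10], 1], [[6, 3, -30], 2], [[6, 3, -55], 3], [[6, 3, -80], 3], [[6, 3, -100], 3], [[6, 3, -115], 3], [[6, 3, -122], 3], [[6, 3, -125], 3]])

```text
time: 2.4
tool_pos: [530.7, -119.3, 89.2]
tcp_rot: [-179.9, 0.1, 10.9]
ft_force: [0.2, -1.0, 0.0]
finger_gap: 54.6
```

```bash
python3 - <<'E'
from h import *
snap('wrist','w3'); s=r.sense(); print(s['tool_pos'],s['tcp_rot'],s['ft_force'],s['wrist_torque'],s['time'],s['joint_pos'])
E
```

```text
[ 531.17728112 -119.32314316   89.8373398 ] [-1.79950166e+02  8.89221468e-02  1.09284010e+01] [ 0.37710189  0.88773663 -0.08786665] [-0.01736833 -0.00635234 -0.00302973] 2.45 [-1.80574244e+01  7.14773602e+00  1.03374296e+02  5.34737962e-04
  6.95799008e+01  6.10140262e+01]
```

View pics/w3.png

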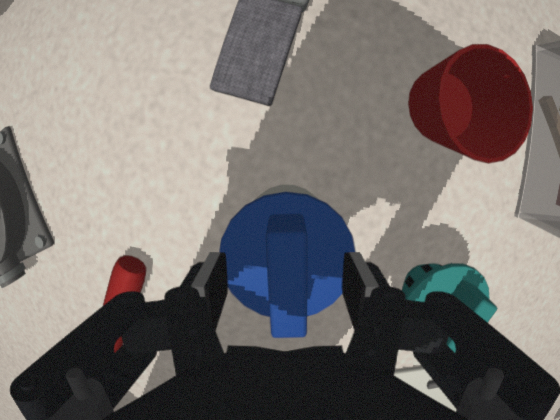

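```bash
python3 - <<'E'
from h import *
for p in [(221,255),(355,255),(288,192),(288,318),(288,254)]: print(atz('w3',*p,66,True)[:2])
for p in [(287,215),(289,337)]: print('bar',atz('w3',*p,94,True)[:2])
print('mid pads', atz('w3',205,275,80,True)[:2],atz('w3',365,275,80,True)[:2])
E
```

```text
[529.46592937 -88.95422133]
[ 541.76612527 -153.1096155 ]
[ 566.18141402 -114.99737579]
[ 500.15238703 -127.94222691]
[ 536.43834636 -120.80636632]
bar [ 563.34001621 -114.92360702]
bar [ 508.72059483 -126.48199533]
mid pads [524.44751863 -84.62510719] [ 538.20918192 -156.02864625]
```

>>> drive_tool(moves=[[[2, -1, 0], 0], [[2, -1, 0], 0], [[2, -1, 0], 0], [[2, -1, 0], 0], [[2, -1, 0], 0], [[2, -1, 0], 0], [[2, -1, 0], 0], [[2, -1, 0], 0]], fingers=5, squeeze=50)

```text
time: 3.12
tool_pos: [535.0, -120.2, 92.6]
tcp_rot: [179.9, -0.1, 11.0]
ft_force: [-0.0, 1.3, 6.6]
finger_gap: 14.9
```

>>> drive_tool(moves=[[[0, 0, 3], 0], [[0, 0, 10], 0], [[0, 0, 25], 0], [[0, 0, 45], 0], [[0, 0, 65], 0], [[0, 0, 80], 0], [[0, 0, 88], 0], [[0, 0, 90], 0]])

```text
time: 3.78
tool_pos: [534.8, -120.7, 183.4]
tcp_rot: [179.9, -0.1, 10.9]
ft_force: [-0.4, -0.4, -1.0]
finger_gap: 15.0
```

```bash
python3 - <<'E'
from h import *
snap('wrist','w4');snap('side','s4'); snap('scene','sc4'); s=r.sense(); print(s['tool_pos'],s['tcp_rot'],s['ft_force'],s['wrist_torque'],s['time'],s['finger_gap'])
crop('w4',160,160,420,360,3,'c8')
E
```

```text
[ 533.41585086 -120.14540457  180.26055248] [-1.79972501e+02  6.26708170e-02  1.09361266e+01] [-0.32874786  0.05101846 -1.0147958 ] [ 0.01554315 -0.02612214 -0.017758  ] 3.9333 15.263988016068936
```

View pics/c8.png

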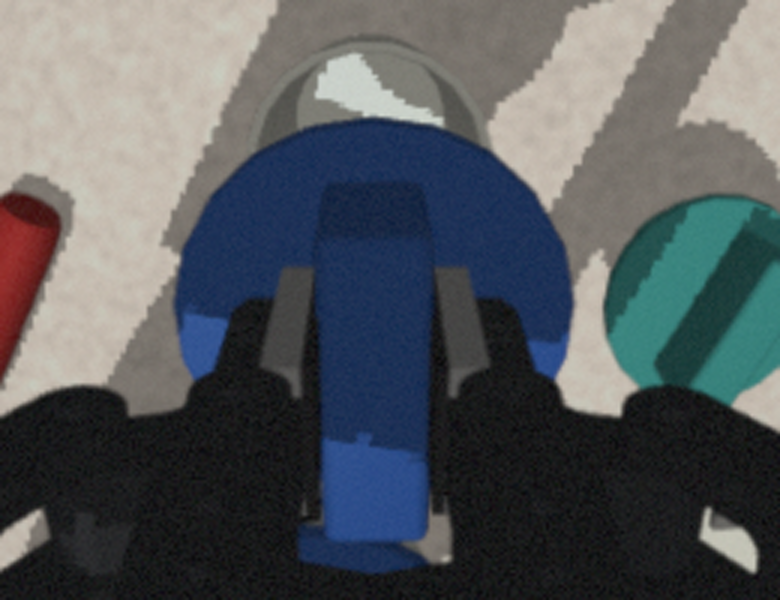

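View pics/sc4.png

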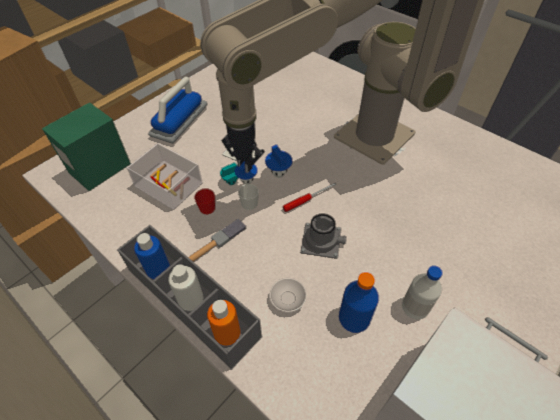

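```bash
python3 - <<'E'
from h import *
C=lambda x,y:(160+x/3,160+y/3)
zt=180.3-24
for p in [(175,300),(573,300),(374,118),(374,572)]: print(atz('w4',*C(*p),zt,True)[:2])
for p in [(373,182),(375,540)]: print('bar',atz('w4',*C(*p),zt+28,True)[:2])
th=np.linspace(0,2*np.pi,60,endpoint=False)
s=r.sense(); t=s['tool_pos'];print(load('w4')['xyz'],t)
im=cv2.imread('pics/c8.png')
for dx,col in [(0,(0,0,255)),(2,(0,255,255))]:
  M=R.from_euler('z',s['tcp_rot'][2],degrees=True).as_matrix()
  for a in th:
    P=t+M@[dx+34*np.cos(a),34*np.sin(a),-24]; p=(proj('w4',P,True)-160+.5)*3; cv2.circle(im,(int(p[0]),int(p[1])),2,col,-1)
cv2.imwrite('pics/c9.png',im)
E
```

```text
[528.91977503 -88.92933601]
[ 541.47854567 -154.5268178 ]
[ 565.82740157 -115.82343221]
[ 478.71616921 -132.58149019]
bar [ 563.84340217 -116.01955219]
bar [ 507.90072942 -127.06765445]
[ 599.39413795 -109.08170048  304.56898495] [ 533.41585086 -120.14540457  180.26055248]
```

View pics/c9.png

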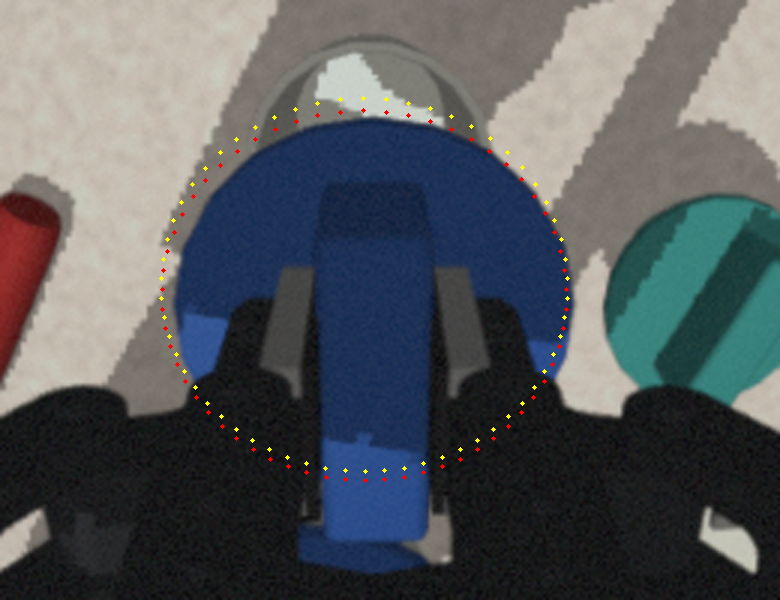

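>>> drive_tool(moves=[[[-8, 18, 5], 0], [[-22, 48, 10], 0], [[-38, 84, 15], 0], [[-54, 120, 20], 0], [[-70, 156, 20], 0], [[-86, 192, 20], 0], [[-100, 226, 20], 0], [[-108, 248, 20], 0]])

```text
time: 4.6
tool_pos: [423.4, 130.1, 199.6]
tcp_rot: [-179.9, 0.2, 11.0]
ft_force: [0.4, 0.1, -0.7]
finger_gap: 15.2
```

>>> drive_tool(moves=[[[0, 0, 0], 0], [[0, 0, 0], 0], [[0, 0, 0], 0], [[0, 0, 0], 0], [[0, 0, 0], 0], [[0, 0, 0], 0], [[0, 0, 0], 0], [[0, 0, 0], 0]])

```text
time: 5.27
tool_pos: [426.1, 127.3, 201.1]
tcp_rot: [180.0, 0.0, 10.9]
ft_force: [0.8, -0.4, -1.2]
finger_gap: 15.2
```

```bash
python3 - <<'E'
from h import *
snap('wrist','w5');snap('side','s5'); snap('scene','sc5'); s=r.sense(); print(s['tool_pos'],s['tcp_rot'],s['ft_force'],s['wrist_torque'],s['time'],s['finger_gap'],s['joint_pos'])
E
```

```text
[426.02492526 127.61315953 201.15610105] [ 1.79998871e+02 -6.66939090e-03  1.09182701e+01] [ 0.40237233 -0.7920051  -1.80400898] [ 0.02652385  0.01767532 -0.01977652] 5.4167 15.163907182441603 [ 1.00651289e+01 -1.56907205e+01  1.12786583e+02 -1.03707108e-03
  8.28974522e+01  8.91469871e+01]
```

View pics/w5.png

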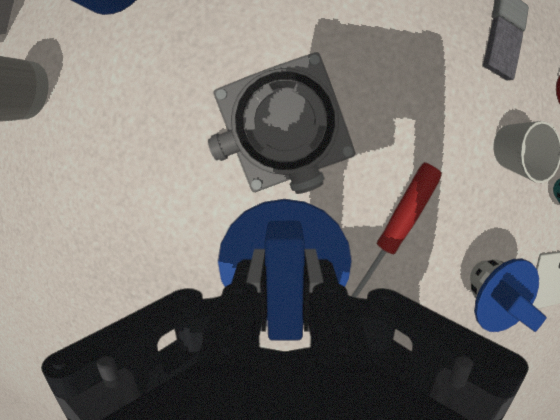

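View pics/s5.png

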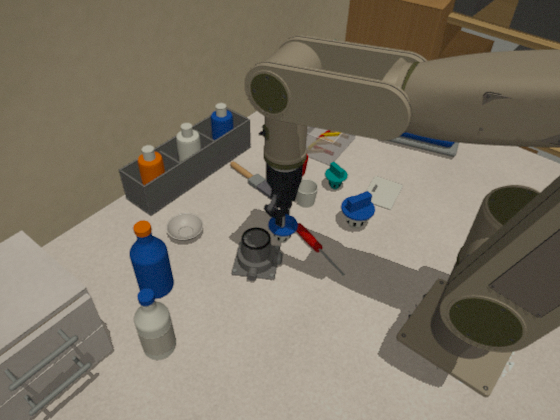

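```bash
python3 - <<'E'
from h import *
s=r.sense(); t=s['tool_pos']; M=R.from_euler('z',s['tcp_rot'][2],degrees=True).as_matrix()
th=np.linspace(0,2*np.pi,720,endpoint=False)
def ext(c,rr,sh=0):
    q=np.array([proj('w5',c+M@[rr*np.cos(a),rr*np.sin(a),0],True) for a in th]); return q
q=ext(t+[0,0,-24.],34);print('flange model L,R,T',q[:,0].min(),q[:,0].max(),q[:,1].min())
# image-based: blue mask extremes and dark ring
im=cv2.imread('pics/w5.png').astype(int); b,g,rr=im[:,:,0],im[:,:,1],im[:,:,2]
m=((b>1.6*rr)&(b>40)).astype(np.uint8); m[:190]=0; m[:,:205]=0;m[:,365:]=0
ys,xs=np.nonzero(m); print('flange seen',xs.min(),xs.max(),ys.min())
crop('w5',220,55,350,185,6,'c10'); a=cv2.imread('pics/c10.png'); cv2.imwrite('pics/c10.png',cv2.resize(cv2.convertScaleAbs(a,alpha=1.8,beta=10),(600,600)))
E
```

```text
flange model L,R,T 213.15372521159574 350.9153763578869 195.28986525503882
flange seen 218 350 200
```

View pics/c10.png

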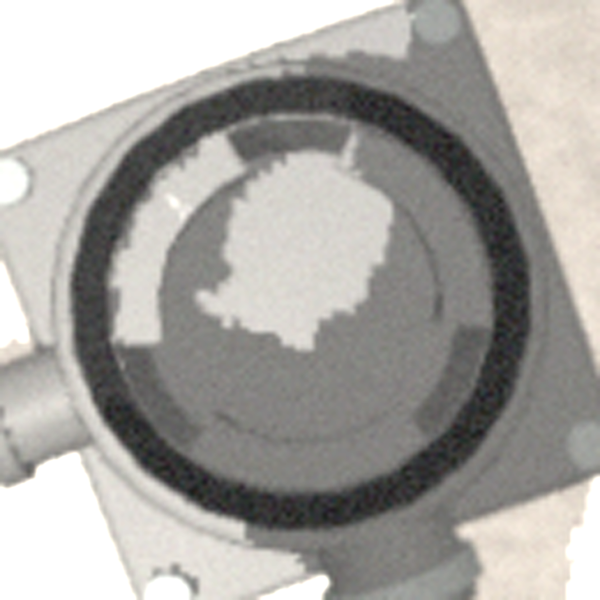

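```bash
python3 - <<'E'
from h import *
c=lambda x,y:(220+x/4.615,55+y/4.615)
m0=atz('w5',*c(301.5,301.5),88.5,True)
for du,dv in [(0,0),(2.4,0),(2.4,3),(2.4,4.9)]:
    u,v=c(301.5,301.5); print(du,dv,atz('w5',u-du,v-dv,88.5,True)[:2])
for p in [(73,301),(530,301),(301,75),(301,528)]: print(atz('w5',*c(*p),88.5,True)[:2])
# gap rays: use inner circle ~r=25 at z 75..71
for g in [(240,155),(352,140),(295,140),(488,330),(418,430),(455,380),(122,350),(198,442),(160,395)]:
    p=atz('w5',*c(*g),78,True)-m0; print(g,np.hypot(p[0],p[1]),np.degrees(np.arctan2(p[1],p[0])))
E
```

```text
0 0 [494.23684686 138.81250741]
2.4 0 [493.91758525 140.48405525]
2.4 3 [496.03521068 140.888147  ]
2.4 4.9 [497.3768013  141.14418572]
[488.15003847 173.6477922 ]
[501.46946579 104.17282247]
[529.19417166 145.57686514]
[459.39402639 132.21787988]
(240, 155) 26.044591757029416 32.95572574824196
(352, 140) 27.798225477006433 -6.099898372081305
(295, 140) 26.573401791049235 13.020934235458034
(488, 330) 30.458304398580456 -87.01732735425473
(418, 430) 28.05492810529216 -126.69087183219555
(455, 380) 27.817485420735693 -105.71571277579577
(122, 350) 29.952846918669636 115.27693924199424
(198, 442) 28.222956696762424 154.33091631207395
(160, 395) 27.333280572927766 133.93278742130462
```

```bash
python3 - <<'E'
from h import *
s=r.sense(); t=s['tool_pos']
th=np.linspace(0,2*np.pi,40,endpoint=False)
o=[]
for f,(x0,y0,x1,y1) in [('sc5',(265,160,345,260)),('s5',(230,190,310,290))]:
    im=cv2.imread('pics/'+f+'.png')[y0:y1,x0:x1]; k=5; im=cv2.resize(im,None,fx=k,fy=k,interpolation=cv2.INTER_CUBIC)
    im=cv2.convertScaleAbs(im,alpha=1.5,beta=10)
    for c,rad in [(t+[0,0,-27.],34),(np.array([495.5,141.5,88.5]),35.5)]:
        for a in th:
            p=proj(f,c+[rad*np.cos(a),rad*np.sin(a),0]); q=(p-[x0,y0]+.5)*k; cv2.circle(im,(int(q[0]),int(q[1])),1,(0,0,255),-1)
    o.append(im)
cv2.imwrite('pics/ov5.png',np.hstack(o))
E
```

```text
(no output)
```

View pics/ov5.png

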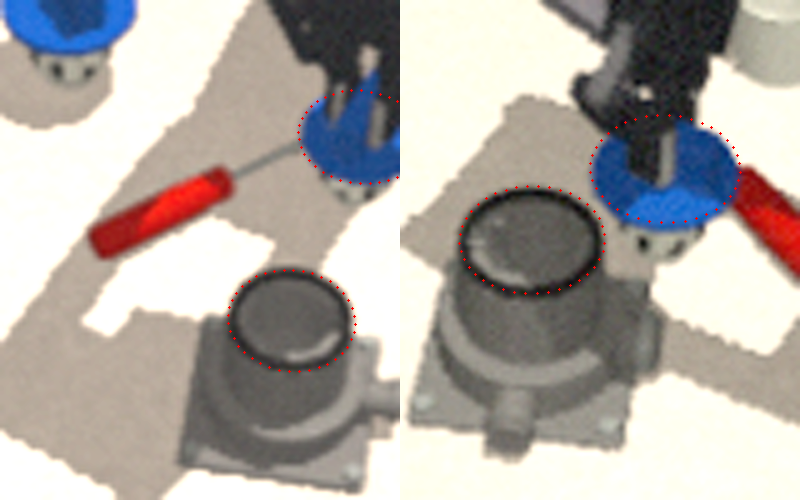

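>>> drive_tool(moves=[[[5, 1, 0], 6], [[15, 3, 0], 13], [[28, 6, 0], 20], [[42, 9, 0], 27], [[54, 11, -5], 34], [[63, 13, -12], 41], [[68, 14, -20], 47], [[69.5, 14, -25], 49]])

```text
time: 6.08
tool_pos: [495.9, 141.9, 175.3]
tcp_rot: [-180.0, 0.0, 60.3]
ft_force: [0.2, 0.3, -1.6]
finger_gap: 14.9
```

>>> drive_tool(moves=[[[0, 0, 0], 0], [[0, 0, 0], 0], [[0, 0, -3], 0], [[0, 0, -9], 0], [[0, 0, -16], 0], [[0, 0, -22], 0], [[0, 0, -26], 0], [[0, 0, -28], 0]])

```text
time: 6.75
tool_pos: [494.7, 141.7, 146.9]
tcp_rot: [-179.9, 0.1, 59.9]
ft_force: [-0.2, -0.1, -0.6]
finger_gap: 14.9
```

```bash
python3 - <<'E'
from h import *
snap('side','s6'); snap('scene','sc6'); s=r.sense(); print(s['tool_pos'],s['tcp_rot'],s['ft_force'],s['wrist_torque'],s['time'],s['finger_gap'],s['joint_pos'])
t=s['tool_pos']
th=np.linspace(0,2*np.pi,40,endpoint=False)
o=[]
for f,(x0,y0,x1,y1) in [('sc6',(280,160,360,260)),('s6',(215,180,295,280))]:
    im=cv2.imread('pics/'+f+'.png')[y0:y1,x0:x1]; k=5; im=cv2.resize(im,None,fx=k,fy=k,interpolation=cv2.INTER_CUBIC)
    im=cv2.convertScaleAbs(im,alpha=1.5,beta=10)
    for c,rad in [(t+[0,0,-27.],34),(np.array([495.5,141.5,88.5]),35.5)]:
        for a in th:
            p=proj(f,c+[rad*np.cos(a),rad*np.sin(a),0]); q=(p-[x0,y0]+.5)*k; cv2.circle(im,(int(q[0]),int(q[1])),1,(0,0,255),-1)
    o.append(im)
cv2.imwrite('pics/ov6.png',np.hstack(o))
E
```

```text
[494.99760295 141.69981734 147.44284766] [-1.79951988e+02  4.22285424e-02  5.99329701e+01] [-0.72594417 -0.05716462 -1.61436302] [-0.00500497  0.02955387 -0.0269777 ] 6.85 14.705270291248787 [ 1.02682763e+01 -1.26417766e+00  1.05617729e+02 -1.14903437e-03
  7.57103791e+01  4.03356081e+01]
```

View pics/ov6.png

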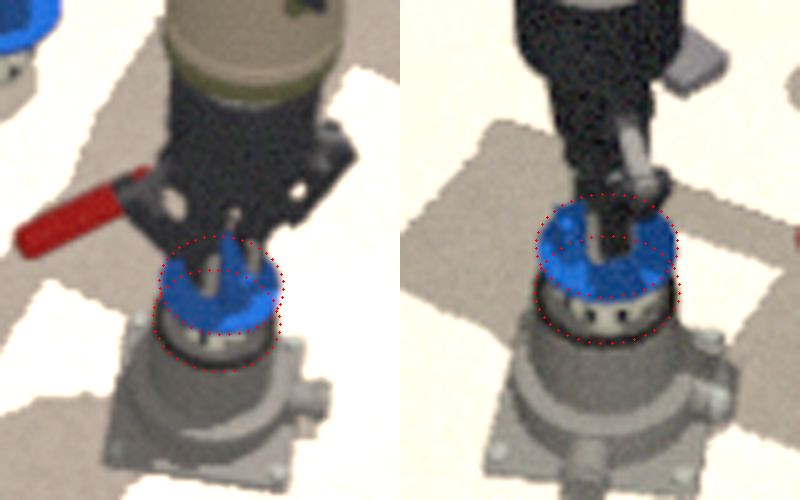

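>>> drive_tool(moves=[[[0.3, 0, -2], 0], [[0.3, 0, -5], 0], [[0.3, 0, -8], 0], [[0.3, 0, -11], 0], [[0.3, 0, -13], 0], [[0.3, 0, -14], 0], [[0.3, 0, -15], 0], [[0.3, 0, -15], 0]])

```text
time: 7.52
tool_pos: [495.6, 141.8, 132.9]
tcp_rot: [-180.0, 0.0, 59.9]
ft_force: [0.7, 0.2, -0.3]
finger_gap: 15.0
```

>>> drive_tool(moves=[[[0, 0, -0.5], 0], [[0, 0, -1], 0], [[0, 0, -1.5], 0], [[0, 0, -2], 0], [[0, 0, -2.5], 0], [[0, 0, -3], 0], [[0, 0, -3], 0], [[0, 0, -3], 0]])

```text
time: 8.18
tool_pos: [495.9, 141.9, 131.3]
tcp_rot: [180.0, -0.0, 59.9]
ft_force: [-5.2, -0.9, 8.6]
finger_gap: 14.9
```

```bash
cat > q.py <<'E'
from h import *
s=r.sense()
for k in ['tool_pos','tcp_rot','ft_force','wrist_torque','time','finger_gap','joint_pos']: print(k,np.round(s[k],2))
E
python3 q.py
```

```text
tool_pos [495.89 141.85 131.28]
tcp_rot [ 1.7998e+02 -2.0000e-02  5.9940e+01]
ft_force [-5.19 -0.89  8.59]
wrist_torque [-0.19  0.85 -0.03]
time 8.18
finger_gap 14.92
joint_pos [ 10.27  -0.21 106.36  -0.    73.82  40.33]
```

>>> drive_tool(moves=[[[-0.8, 0, 0], 1], [[-0.8, 0, 0], 3], [[-0.8, 0, 0], 5], [[-0.8, 0, 0], 7], [[-0.8, 0, 0], 9], [[-0.8, 0, 0], 10], [[-0.8, 0, 0], 10], [[-0.8, 0, 0], 10]])

```text
time: 8.85
tool_pos: [495.8, 141.9, 131.3]
tcp_rot: [179.9, -0.1, 69.9]
ft_force: [0.0, -0.8, 7.1]
finger_gap: 15.1
```

```bash
python3 q.py
```

```text
tool_pos [495.8  141.93 131.26]
tcp_rot [ 1.7989e+02 -6.0000e-02  6.9940e+01]
ft_force [ 0.   -0.84  7.06]
wrist_torque [-0.03 -0.04  0.02]
time 8.85
finger_gap 15.14
joint_pos [ 10.28  -0.31 106.46  -0.    73.72  30.34]
```

>>> drive_tool(moves=[[[0, 0, 0], 1], [[0, 0, 0], 3], [[0, 0, 0], 5], [[0, 0, 0], 7], [[0, 0, 0], 9], [[0, 0, 0], 10], [[0, 0, 0], 10], [[0, 0, 0], 10]])

```text
time: 9.52
tool_pos: [495.8, 142.0, 131.3]
tcp_rot: [179.9, -0.0, 79.9]
ft_force: [-0.2, -0.2, 6.2]
finger_gap: 15.1
```

```bash
python3 q.py
```

```text
tool_pos [495.82 141.95 131.28]
tcp_rot [ 1.7988e+02 -5.0000e-02  7.9940e+01]
ft_force [-0.22 -0.17  6.2 ]
wrist_torque [-0.02 -0.02  0.05]
time 9.52
finger_gap 15.05
joint_pos [ 10.28  -0.31 106.46   0.    73.72  20.34]
```

>>> drive_tool(moves=[[[0, 0, 0], 2], [[0, 0, 0], 5], [[0, 0, 0], 8], [[0, 0, 0], 11], [[0, 0, 0], 14], [[0, 0, 0], 17], [[0, 0, 0], 19], [[0, 0, 0], 20]])

```text
time: 10.18
tool_pos: [495.8, 141.9, 131.3]
tcp_rot: [179.9, -0.0, 100.0]
ft_force: [0.4, -0.4, 5.6]
finger_gap: 15.0
```

```bash
python3 q.py
```

```text
tool_pos [495.81 141.93 131.26]
tcp_rot [179.87  -0.   100.04]
ft_force [ 0.35 -0.38  5.61]
wrist_torque [ 0.03  0.05 -0.1 ]
time 10.18
finger_gap 14.99
joint_pos [ 10.28  -0.31 106.46   0.    73.72   0.24]
```

>>> drive_tool(moves=[[[0, 0, 0], 2], [[0, 0, 0], 5], [[0, 0, 0], 8], [[0, 0, 0], 11], [[0, 0, 0], 14], [[0, 0, 0], 16], [[0, 0, 0], 17], [[0, 0, 0], 18]])

```text
time: 10.85
tool_pos: [495.9, 141.8, 131.2]
tcp_rot: [179.9, 0.0, 118.0]
ft_force: [-0.0, -1.2, 5.4]
finger_gap: 15.3
```

```bash
python3 q.py
```

```text
tool_pos [495.86 141.82 131.22]
tcp_rot [1.7988e+02 5.0000e-02 1.1797e+02]
ft_force [-0.04 -1.24  5.38]
wrist_torque [-0.05 -0.01 -0.04]
time 10.85
finger_gap 15.34
joint_pos [ 1.0270e+01 -3.1000e-01  1.0646e+02 -1.0000e-02  7.3710e+01 -1.7700e+01]
```

>>> drive_tool(moves=[[[0, 0, 0], 1], [[0, 0, 0], 2], [[0, 0, 0], 4], [[0, 0, 0], 6], [[0, 0, 0], 7], [[0, 0, 0], 8], [[0, 0, 0], 8], [[0, 0, 0], 8]])

```text
time: 11.52
tool_pos: [495.7, 141.8, 131.0]
tcp_rot: [179.9, 0.1, 125.9]
ft_force: [-0.5, -1.3, 4.9]
finger_gap: 15.0
```

```bash
python3 q.py
```

```text
tool_pos [495.73 141.8  130.99]
tcp_rot [1.7991e+02 6.0000e-02 1.2591e+02]
ft_force [-0.55 -1.27  4.88]
wrist_torque [-0.1  -0.09 -0.01]
time 11.52
finger_gap 14.95
joint_pos [ 1.0270e+01 -2.9000e-01  1.0648e+02 -1.0000e-02  7.3710e+01 -2.5640e+01]
```

>>> drive_tool(moves=[[[0, 0, 0], 1], [[0, 0, 0], 2], [[0, 0, 0], 3], [[0, 0, 0], 4], [[0, 0, 0], 5], [[0, 0, 0], 5], [[0, 0, 0], 5], [[0, 0, 0], 5]])

```text
time: 12.18
tool_pos: [494.2, 141.7, 129.4]
tcp_rot: [-179.9, -0.0, 130.9]
ft_force: [0.1, 0.0, -1.2]
finger_gap: 14.8
```

```bash
python3 q.py
```

```text
tool_pos [494.22 141.71 129.37]
tcp_rot [-1.7992e+02 -5.0000e-02  1.3093e+02]
ft_force [ 0.12  0.03 -1.19]
wrist_torque [ 0.03  0.   -0.01]
time 12.18
finger_gap 14.77
joint_pos [ 10.28  -0.23 106.59   0.    73.73 -30.65]
```

>>> drive_tool(moves=[[[0.5, 0, 0], 1], [[0.8, 0, -1], 2], [[0.8, 0, -2], 3], [[0.8, 0, -3], 3], [[0.8, 0, -4], 3], [[0.8, 0, -5], 3], [[0.8, 0, -5.5], 3], [[0.8, 0, -5.5], 3]])

```text
time: 12.85
tool_pos: [495.6, 141.8, 124.4]
tcp_rot: [-180.0, -0.0, 133.9]
ft_force: [-0.4, -0.2, -1.3]
finger_gap: 14.9
```

>>> drive_tool(moves=[[[0, 0, -0.5], 0], [[0, 0, -1], 0], [[0, 0, -1.5], 0], [[0, 0, -2], 0], [[0, 0, -2.5], 0], [[0, 0, -3], 0], [[0, 0, -3], 0], [[0, 0, -3], 0]])

```text
time: 13.52
tool_pos: [495.7, 141.7, 121.5]
tcp_rot: [-180.0, -0.0, 133.9]
ft_force: [-0.7, 1.2, -0.7]
finger_gap: 15.5
```

```bash
python3 q.py
```

```text
tool_pos [495.69 141.75 121.53]
tcp_rot [-179.99   -0.    133.94]
ft_force [-0.66  1.23 -0.74]
wrist_torque [ 0.02  0.07 -0.01]
time 13.52
finger_gap 15.46
joint_pos [ 10.26   0.43 106.81  -0.    72.76 -33.67]
```

>>> drive_tool(moves=[[[0, 0, -0.5], 0], [[0, 0, -1], 0], [[0, 0, -1], 0], [[0, 0, -1.2], 0], [[0, 0, -1.2], 0], [[0, 0, -1.2], 0], [[0, 0, -1.2], 0], [[0, 0, -1.2], 0]])

```text
time: 14.18
tool_pos: [495.7, 141.8, 120.5]
tcp_rot: [180.0, 0.0, 133.9]
ft_force: [-2.0, -0.7, 2.0]
finger_gap: 15.0
```

```bash
python3 q.py
```

```text
tool_pos [495.74 141.79 120.53]
tcp_rot [180.     0.   133.94]
ft_force [-2.04 -0.66  2.03]
wrist_torque [0.04 0.32 0.08]
time 14.18
finger_gap 14.96
joint_pos [ 10.26   0.5  106.86  -0.    72.64 -33.67]
```

>>> drive_tool(moves=[[[-0.3, 0, 0], -2], [[-0.3, 0, 0], -5], [[-0.3, 0, 0], -8], [[-0.3, 0, 0], -11], [[-0.3, 0, 0], -14], [[-0.3, 0, 0], -17], [[-0.3, 0, 0], -19], [[-0.3, 0, 0], -20]])

```text
time: 14.85
tool_pos: [495.8, 142.0, 120.6]
tcp_rot: [179.9, 0.0, 113.8]
ft_force: [0.4, -0.1, 1.5]
finger_gap: 14.6
```

```bash
python3 q.py
```

```text
tool_pos [495.76 141.95 120.59]
tcp_rot [179.95   0.   113.84]
ft_force [ 0.42 -0.1   1.48]
wrist_torque [0.21 0.01 0.04]
time 14.85
finger_gap 14.62
joint_pos [ 1.0270e+01  4.6000e-01  1.0689e+02  1.0000e-02  7.2600e+01 -1.3570e+01]
```

>>> drive_tool(moves=[[[0, 0, 0], -2], [[0, 0, 0], -5], [[0, 0, 0], -8], [[0, 0, -0.1], -10], [[0, 0, -0.2], -12], [[0, 0, -0.3], -14], [[0, 0, -0.4], -15], [[0, 0, -0.4], -15]])

```text
time: 15.52
tool_pos: [495.8, 141.9, 120.3]
tcp_rot: [179.9, -0.0, 98.9]
ft_force: [-0.1, 0.4, 1.1]
finger_gap: 14.9
```

```bash
python3 q.py
```

```text
tool_pos [495.81 141.89 120.25]
tcp_rot [ 1.7994e+02 -1.0000e-02  9.8930e+01]
ft_force [-0.09  0.37  1.09]
wrist_torque [ 0.15 -0.07  0.01]
time 15.52
finger_gap 14.92
joint_pos [ 10.27   0.48 106.9    0.    72.56   1.34]
```

>>> drive_tool(moves=[[[0, 0, -0.1], -2], [[0, 0, -0.3], -4], [[0, 0, -0.4], -6], [[0, 0, -0.6], -8], [[0, 0, -0.7], -9], [[0, 0, -0.8], -10], [[0, 0, -0.8], -10], [[0, 0, -0.8], -10]])

```text
time: 16.18
tool_pos: [495.7, 141.8, 119.5]
tcp_rot: [180.0, -0.0, 89.0]
ft_force: [1.8, 0.5, 3.1]
finger_gap: 14.8
```

```bash
python3 q.py
```

```text
tool_pos [495.74 141.82 119.47]
tcp_rot [ 1.7996e+02 -1.0000e-02  8.8990e+01]
ft_force [1.8  0.53 3.13]
wrist_torque [ 0.14 -0.28 -0.01]
time 16.18
finger_gap 14.78
joint_pos [ 10.27   0.53 106.94  -0.    72.48  11.28]
```

>>> drive_tool(moves=[[[0, 0, -0.1], -2], [[0, 0, -0.3], -4], [[0, 0, -0.4], -6], [[0, 0, -0.6], -8], [[0, 0, -0.6], -9], [[0, 0, -0.7], -10], [[0, 0, -0.7], -10], [[0, 0, -0.7], -10]])

```text
time: 16.85
tool_pos: [495.6, 141.8, 118.7]
tcp_rot: [180.0, -0.0, 79.0]
ft_force: [0.1, 0.5, 3.0]
finger_gap: 14.8
```

```bash
python3 q.py
```

```text
tool_pos [495.61 141.77 118.7 ]
tcp_rot [ 1.7997e+02 -1.0000e-02  7.8980e+01]
ft_force [0.11 0.49 2.99]
wrist_torque [ 0.08 -0.2   0.  ]
time 16.85
finger_gap 14.81
joint_pos [ 10.26   0.58 106.98  -0.    72.41  21.28]
```

>>> drive_tool(moves=[[[0, 0, 0], -2], [[0, 0, 0], -4], [[0, 0, 0], -5], [[0, 0, 0], -6], [[0, 0, 0], -7], [[0, 0, 0], -8], [[0, 0, 0], -8], [[0, 0, 0], -8]])

```text
time: 17.52
tool_pos: [495.4, 141.8, 118.5]
tcp_rot: [180.0, -0.0, 71.0]
ft_force: [0.9, 0.2, 4.5]
finger_gap: 14.9
```

```bash
python3 q.py
```

```text
tool_pos [495.44 141.78 118.52]
tcp_rot [180.    -0.    70.95]
ft_force [0.87 0.15 4.54]
wrist_torque [-0.02 -0.15  0.03]
time 17.52
finger_gap 14.9
joint_pos [ 10.27   0.59 106.99   0.    72.42  29.31]
```

>>> drive_tool(moves=[[[0, 0, 0], -1], [[0, 0, 0], -2], [[0, 0, 0], -3], [[0, 0, 0], -4], [[0, 0, 0], -5], [[0, 0, 0], -6], [[0, 0, 0], -6], [[0, 0, 0], -6]])

```text
time: 18.18
tool_pos: [495.4, 141.8, 118.3]
tcp_rot: [-180.0, 0.0, 64.9]
ft_force: [1.8, -0.4, -0.3]
finger_gap: 14.9
```

```bash
python3 q.py
```

```text
tool_pos [495.37 141.8  118.35]
tcp_rot [-179.99    0.     64.93]
ft_force [ 1.77 -0.36 -0.32]
wrist_torque [ 0.09 -0.49  0.06]
time 18.18
finger_gap 14.86
joint_pos [ 10.27   0.6  107.     0.    72.41  35.33]
```

>>> drive_tool(moves=[[[0.2, 0, -0.1], -1], [[0.3, 0, -0.1], -2], [[0.3, 0, -0.2], -3], [[0.3, 0, -0.3], -4], [[0.3, 0, -0.3], -4], [[0.3, 0, -0.3], -4], [[0.3, 0, -0.3], -4], [[0.3, 0, -0.3], -4]])

```text
time: 18.85
tool_pos: [495.6, 141.8, 118.2]
tcp_rot: [-180.0, 0.0, 60.9]
ft_force: [-0.4, -0.3, 3.4]
finger_gap: 15.3
```

```bash
python3 q.py
```

```text
tool_pos [495.61 141.81 118.22]
tcp_rot [-179.99    0.     60.95]
ft_force [-0.43 -0.27  3.44]
wrist_torque [ 0.12 -0.07  0.36]
time 18.85
finger_gap 15.25
joint_pos [1.0260e+01 6.5000e-01 1.0696e+02 1.0000e-02 7.2400e+01 3.9310e+01]
```

>>> drive_tool(moves=[[[0, 0, 0.1], 0.5], [[0, 0, 0.3], 0.5], [[0, 0, 0.4], 0.5], [[0, 0, 0.4], 0.5], [[0, 0, 0.4], 0.5], [[0, 0, 0.4], 0.5], [[0, 0, 0.4], 0.5], [[0, 0, 0.4], 0.5]])

```text
time: 19.52
tool_pos: [495.6, 141.8, 118.3]
tcp_rot: [-180.0, 0.0, 61.4]
ft_force: [2.6, 2.4, -4.6]
finger_gap: 15.0
```

```bash
python3 q.py
```

```text
tool_pos [495.62 141.78 118.32]
tcp_rot [-1.7999e+02  1.0000e-02  6.1430e+01]
ft_force [ 2.65  2.35 -4.55]
wrist_torque [ 0.34 -0.63  0.03]
time 19.52
finger_gap 14.98
joint_pos [1.0260e+01 6.5000e-01 1.0695e+02 1.0000e-02 7.2410e+01 3.8830e+01]
```

>>> drive_tool(moves=[[[0, 0, -0.3], 0], [[0, 0, -0.3], 0], [[0, 0, -0.3], 0], [[0, 0, -0.3], 0], [[0, 0, -0.3], 0], [[0, 0, -0.3], 0], [[0, 0, -0.3], 0], [[0, 0, -0.3], 0]], fingers=45)

```text
time: 20.18
tool_pos: [495.7, 141.8, 118.3]
tcp_rot: [180.0, 0.0, 61.4]
ft_force: [-0.6, 0.2, -0.0]
finger_gap: 45.1
```

>>> drive_tool(moves=[[[0, 0, 2], 0], [[0, 0, 8], 0], [[0, 0, 20], 0], [[0, 0, 40], 0], [[0, 0, 65], 0], [[0, 0, 90], 0], [[0, 0, 110], 0], [[0, 0, 120], 0]])

```text
time: 20.85
tool_pos: [497.2, 142.1, 243.1]
tcp_rot: [179.7, -0.2, 61.4]
ft_force: [0.5, 0.0, -0.0]
finger_gap: 44.9
```

```bash
python3 q.py; python3 - <<'E'
from h import *
snap('wrist','w7');snap('side','s7'); snap('scene','sc7')
th=np.linspace(0,2*np.pi,40,endpoint=False)
o=[]
for f,(x0,y0,x1,y1) in [('sc7',(280,180,360,280)),('s7',(215,195,295,295))]:
    im=cv2.imread('pics/'+f+'.png')[y0:y1,x0:x1]; k=5; im=cv2.resize(im,None,fx=k,fy=k,interpolation=cv2.INTER_CUBIC)
    im=cv2.convertScaleAbs(im,alpha=1.5,beta=10)
    for c,rad in [(np.array([495.5,141.5,85+7.]),34)]:
        for a in th:
            p=proj(f,c+[rad*np.cos(a),rad*np.sin(a),0]); q=(p-[x0,y0]+.5)*k; cv2.circle(im,(int(q[0]),int(q[1])),1,(0,0,255),-1)
    o.append(im)
cv2.imwrite('pics/ov7.png',np.hstack(o))
E
```

```text
tool_pos [497.2  142.06 243.12]
tcp_rot [179.74  -0.21  61.44]
ft_force [ 0.51  0.04 -0.02]
wrist_torque [-0.01 -0.04  0.06]
time 20.85
finger_gap 44.88
joint_pos [10.26 -5.48 99.43 -0.   85.72 38.82]
```

View pics/ov7.png

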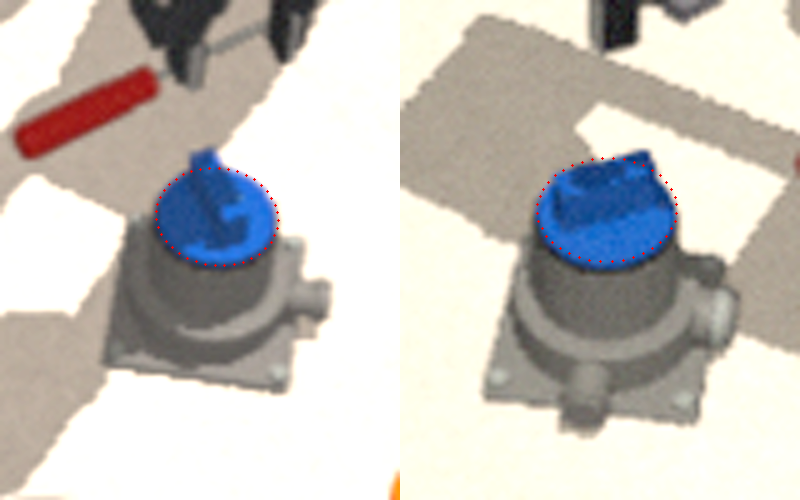

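View pics/w7.png

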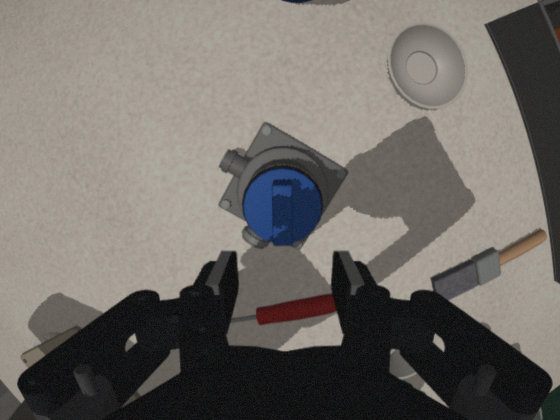

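View pics/sc7.png

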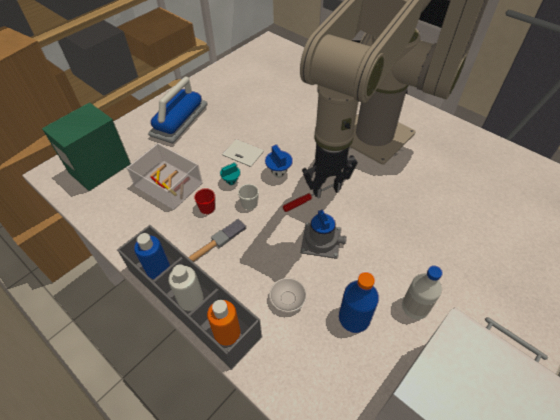

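>>> drive_tool(moves=[[[0, 0, 0], 0], [[0, 0, 0], 0], [[0, 0, 0], 0], [[0, 0, 0], 0], [[0, 0, 0], 0], [[0, 0, 0], 0], [[0, 0, 0], 0], [[0, 0, 0], 0]])

```text
time: 21.67
tool_pos: [495.7, 141.8, 238.3]
tcp_rot: [-180.0, 0.0, 61.4]
ft_force: [0.4, -0.2, -0.2]
finger_gap: 44.8
```

```bash
python3 -c "
from h import *
print(r.hand_in())"
```

```text
the job is handed in; nothing more can be done
None
```

The blue filter plug is screwed home in the pump's mouth and released. I handed the job in after about 22 s of robot time.

- **Finding the start:** I took the plug from the white cup and set it on the thread ribs, pressing with about 5 to 10 N. I turned it backward about 70° until it dropped, and it came to rest on the seal 10.7 mm below the ribs.
- **Screwing home:** I turned it forward about 73°, until the torque rose from 0.06 to 0.36 N m. That last 4° step went slightly past the 0.3 N m limit, so I eased back half a degree and it fell to about 0.03. The plug held against a 4.6 N upward pull, moving about 0.1 mm.
- **Last checks:** From the arm's height the flange sits about 0.9 mm above the rim, which puts the seal about 2.6 mm in. The seal cannot be read directly. After release both fixed cameras showed the flange level and at that height, and the grip bar had not turned back. Gripper force was near zero with the tool clear, and the other things looked unmoved.
- **Disagreement:** Early on the wrist camera placed things several millimetres to one side of the two fixed cameras. I corrected this using the held plug, and the three then agreed to about 1 mm.

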